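Bolt the chip trap and hold its inlet half open

ROBOT

A 6-joint arm with a two-finger parallel gripper is mounted at the origin on the work surface. World frame = base frame: x ahead of the robot, y to its left, z up, the work surface at z = 0. Lengths are in mm, angles in rad, forces in N, time in s.
With the tool pointing down it reaches from about 300 to 775 mm from the base axis. Payload 14.6 kg.
Tool frame: the origin (TCP) lies midway between the tips of the shut fingers; the grasp point (between the pads) lies grasp_offset behind it (grasp_offset is the distance from the TCP to the grasp point, in mm); z points along the fingers, y is the line along which they close (so a half turn about z gives the same grasp; the last joint's range is limited). The gripper opens to 94 mm and grips with 3 to 60 N. Pads are 16 mm wide; open, the fingers measure 119 mm over their backs; the gripper's body (75 mm by 177 mm) begins 78 mm behind the grasp point.
Start: joints at [1.179, 0.3, 1.521, -0, 1.321, -0.067], TCP at [175.513, 521.233, 172.646] pointing down, gripper open.
Joint ranges: [-3.03, 3.03], [-0.79, 2.21], [0.23, 2.52], [-1.04, 4.18], [0, 3.07], [-2.55, 2.55]. Speed limits (rad/s): [2.22, 2.22, 2.57, 3.14, 3.14, 3.14].

INTERFACE

Orientations are given as [roll, pitch, yaw] about the fixed x, y, z axes, in that order (R = Rz(yaw) Ry(pitch) Rx(roll)).
In Python, from cell import * gives the robot as it stands. The module is installed in compiled form; this text tells all that it offers.
- The arm moves only by the shell command python3 -m jog 'ROWS' [FORCE]. ROWS is JSON, a list of rows, each a list of 3 entries, a list of its own where there are three numbers: the finger opening in mm, from 0 to 94, then the shift along the tool's x, y, z in units of 50 mm (1.0 is 50 mm), then the turn about the tool's z in units of 180 degrees (1.0 is 180 degrees). In form: [[fingers, [dx, dy, dz], twist], ...]. A call has 1 to 20 rows; each row shifts and turns the commanded pose from where the row before left it, along the tool's axes as they then stand; what a row does not reach is not made up. A row lasts 1/10 s, in which the tool goes at most 50 mm and 8.59 degrees, less where a joint would pass 70% of its speed; a pose out of reach is approached as far as the arm can. A call with a number of a shift or a turn outside -1 to 1 is refused whole. A call with a gripper value outside its range is refused whole. The fingers move at their own pace and stop on an object; FORCE is the grip in N (left out, the last holds). Time passes only in rows, so rows that do not move let the fingers close. It gives the time, the measured TCP pose, the force, the opening and the grip force at its end, in the units of the state.
- read_state(): the state, without advancing time (a new reading comes with each control period).
- camera(name): name is "scene" or "side" or "wrist"; returns the picture (384x512x3 uint8, red, green, blue); there is no depth.
- calibration(name): a dict with "mtx" (3x3 intrinsics, pixels), "distortion" ([k1, k2, p1, p2, k3] as OpenCV has them; the pictures are not rectified), "cam_to_world" (4x4, takes a point from camera to world coordinates); the wrist camera has in their place "hand_eye" (4x4, takes a point from camera to tool coordinates, whose origin is the TCP and whose axes are the flange's). Camera axes: x right, y down, z forward; pixel columns grow to the right and rows downward; lengths in mm; the calibration is good to about 2 mm. A picture is of the moment at which its call begins: read the wrist's pose just before it. calibration takes no time and is no camera call.
- sign_off(): hands the job in; it is judged then, once.
Trained networks look in the newest picture that a camera, given by its name, has taken for a name from the list of things; names that differ only in an ending like _2 or _b are one class to them, and where a whole thing is asked for, a point or a joint stands for the part that bears it (a point fixed in the world has none). Each returns a list of dicts, best first, with "conf" (0 to 1); they miss things now and then, are a little off and sometimes report something else, mostly with a low value. They report only what shows in the picture. A call takes as long as a camera call.
- regions_of(camera, query): "pixels" (384x512 bool, what is visible of it) and "rect" ([centre column, centre row, width, height] in pixels, round what is visible of it).
The state is a dict: "clock": time; "joints": joint angles; "qd": joint speeds; "effort": joint torques, N m; "eef_pos": TCP position; "eef_rot": TCP orientation; "wrist_force": force on the tool from outside, world axes, zero at the start; "moment": the same for the moment, N m; "finger_gap": finger opening in mm; "finger_force": force on a finger pad.
Only numpy, scipy, OpenCV 4.12 (cv2) and the standard library are available. Lean on these libraries where they do the work, as an engineer would, in place of code of your own. Each camera call takes 0.05 s, during which the arm holds its last target. There are 200 camera calls.

TASK

Get the carver's chip trap ready for sweeping: first, with the inlet shutter still shut, slide the barrel bolt on the clean-out hatch fully home into its keeper. Then slide the sprung inlet shutter against its spring to half open, its red pointer on the yellow half marks, and finish while still holding it there with the gripper; it springs shut if let go. Leave the bolt home and do not disturb the mallet, the gouge or the sharpening stone beside the trap.

Things in the scene. Friction and masses are not known exactly. Their poses are not given: they have to be found in the camera images.
- trap: Chip trap: plywood box fixed to the bench, 240 (x) by 420 (y) by 90 mm high, origin at the centre of its underside, with an aluminium duct elbow on its +x side (out to 230 mm from the origin, 80 mm high). Bolt hatch and inlet gate lie on its top, one near its +y end, one near its -y end (either way round), their axes parallel to the trap's.
- bolt_knob (a point): Point on the upright brass bolt knob, 55 mm above the trap's top; moves with the bolt. Post 12 mm in diameter from 22 to 52 mm above the trap's top, 16 mm head from 52 to 68 mm. Axes as the trap's; the bolt slides along +y into the steel keeper. Hatch, guides and keeper are at most 29 mm above the trap's top: fingers above that are clear of them all along the travel.
- bolt (a joint): Travel of the bolt: 0 fully withdrawn, grows along the point's +y to 0.045 m fully home in the keeper, where it meets a stop. Starts withdrawn (0 to 0.012 m). Stays where it is left; friction about 2.5 N.
- shutter: Sprung shutter of the inlet gate: grey plate 76 by 74 mm between two low dark steel rails, with an upright pale wooden handle. Origin level with the trap's top, 8 mm to the -x side of the handle's axis; moves with the shutter. Axes parallel to the trap's; it opens along its own -x.
- shutter_handle (a point): Point on the handle's axis, 40 mm above the trap's top. Handle: block 16 mm (x) by 30 mm (y), from 10 to 55 mm above the trap's top; plate, rails and red pointer are at most 15 mm above it. The pointer lies across the rails at the handle's foot; the yellow half marks are on the rails, 35 mm to the -x side of the pointer when shut.
- gate (a joint): Travel of the shutter: 0 shut, grows along its -x to 0.070 m fully open; half open is 0.035 m. A spring shuts it: 3.6 N when shut, rising by 180 N/m (about 10 N at half, 16 N fully open), with some 0.8 N of friction. Starts shut.
- mallet: Bystander: turned wooden carving mallet standing on its head on the bench near the trap's +y end, head 86 mm in diameter, 220 mm high; origin at the centre of its underside.
- gouge: Bystander: gouge lying on the bench near the trap's -y end, 250 mm long along its x, handle 28 mm thick; origin on its underside, at the ferrule.
- stone: Bystander: grey sharpening stone in a dark wooden base on the bench in front (-x side) of the trap, 55 by 170 by 26 mm; origin at the centre of its underside.

How it is judged (in metres and radians):
On the way:
1. the bolt is fully home in its keeper while the shutter is still shut (value of joint bolt above 0.039 m and value of joint gate below 0.008 m), for 0.2 s.
At the end, for the whole second after the job is handed in: The bolt is home (within 6 mm of its stop), the shutter stands still at half travel (35 mm, give or take 6 mm), held there by the gripper's fingers (at least 3 N) and by nothing else (value of joint bolt above 0.039 m and value of joint gate between 0.029 and 0.041 m and velocity of joint gate between -0.005 and 0.005 m/s and contact force between the fingers and shutter above 3 N and contact force between shutter and mallet below 0.3 N and contact force between shutter and gouge below 0.3 N and contact force between shutter and stone below 0.3 N); the arm keeps its last pose, push and grip.
It fails at once if the shutter is opened (more than 12 mm) while the bolt is not home (value of joint gate above 0.012 m and value of joint bolt below 0.039 m).
It fails at once if the mallet, gouge or stone is moved by more than 30 mm or tipped (distance of any of mallet, gouge, stone from where it was at the start of the episode above 0.03 m or angle between mallet's own z axis and vertical above 0.3 rad).
It also fails if it takes over 42 s, if anything falls off the work surface, if the arm or the gripper's body presses on something with over 40 N, if the wrist force passes 120 N, or if a joint passes its speed limit or range.

## Working session

There is one attempt and no reset: what is moved stays moved. The work goes in short steps, Python scripts to look and compute and a shell command to move; the robot and the scene stay as the last step left them, time stands still between calls to the robot, and variables do not carry over. Pictures are saved under pics/ and viewed, at most 13 in all, crops included, and the job is handed in when it is done.

```bash
mkdir -p pics
cat > h.py <<'E'
from cell import *
import numpy as np, cv2
from scipy.spatial.transform import Rotation as R
def snap(n,f):
    im=camera(n); cv2.imwrite('pics/'+f,cv2.cvtColor(im,cv2.COLOR_RGB2BGR)); return im
def c2w(n,st=None):
    c=calibration(n)
    if n!='wrist': return np.array(c['cam_to_world'])
    T=np.eye(4); T[:3,:3]=R.from_euler('xyz',st['eef_rot']).as_matrix(); T[:3,3]=st['eef_pos']
    return T@np.array(c['hand_eye'])
def onz(n,uv,z,st=None):
    c=calibration(n); T=c2w(n,st)
    p=cv2.undistortPoints(np.array([[uv]],float),np.array(c['mtx']),np.array(c['distortion']))[0,0]
    d=T[:3,:3]@np.array([p[0],p[1],1]); o=T[:3,3]
    return o+d*(z-o[2])/d[2]
E
python3 - <<'E'
from h import *
print(read_state())
ims=[]
for n in ['scene','side']:
    snap(n,n+'1.png'); print(n,c2w(n)[:3,3].round())
    for q in ['trap','bolt_knob','shutter_handle','shutter','mallet','gouge','stone']:
        for r in regions_of(n,q)[:2]: print(q,round(r['conf'],2),np.round(r['rect']))
E
```

```text
{'clock': 0.0, 'joints': array([ 1.17939347e+00,  3.00463576e-01,  1.52156870e+00, -1.44311889e-05,
        1.32071262e+00, -6.65905710e-02]), 'qd': array([ 3.16932880e-05,  4.05993919e-05, -2.38687464e-04,  5.82311007e-05,
       -1.06829739e-03,  1.73254626e-03]), 'effort': array([-1.53609737e-03, -5.31808591e+01, -3.52742708e+01,  7.08619715e-02,
        2.43789976e-02, -5.28445878e-05]), 'eef_pos': array([175.40947734, 520.96299029, 172.09572102]), 'eef_rot': array([-3.14044203e+00, -6.27246842e-05,  2.81678391e+00]), 'wrist_force': array([ 0.43997966,  0.19855801, -0.10512739]), 'moment': array([-0.01797317,  0.03363382,  0.02343938]), 'finger_force': 0.0, 'finger_gap': 94.00034423375705}
scene [1197.  -96.  946.]
trap 0.62 [199. 222. 176. 139.]
trap 0.28 [236. 198.  30.  39.]
bolt_knob 0.54 [145. 185.  50.  22.]
shutter_handle 0.87 [237. 199.  33.  38.]
shutter 0.97 [238. 199.  31.  39.]
mallet 0.61 [315. 200.  33.  66.]
gouge 0.67 [ 95. 222.  30.  78.]
gouge 0.56 [239. 200.  30.  37.]
stone 0.52 [206. 156.  55.  13.]
side [ 253. -692.  601.]
trap 0.63 [279. 269. 182. 186.]
bolt_knob 0.68 [279. 267.  25.  55.]
shutter_handle 0.57 [273. 196.  42.  32.]
shutter_handle 0.45 [277. 268.  30.  52.]
shutter 0.91 [271. 199.  42.  25.]
mallet 0.87 [253. 150.  29.  68.]
mallet 0.38 [270. 196.  40.  29.]
gouge 0.71 [318. 377. 153.  13.]
stone 0.6 [182. 272.  32.  64.]
```

View pics/scene1.png

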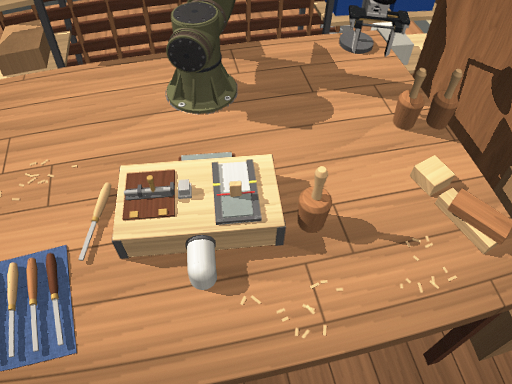

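View pics/side1.png

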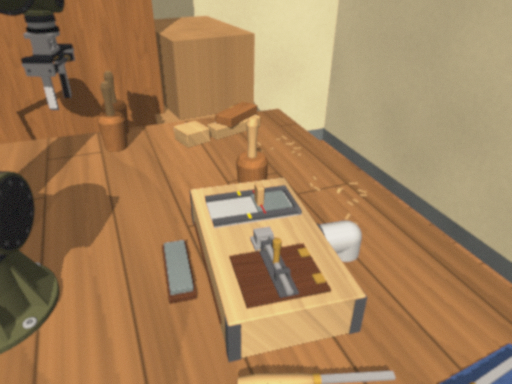

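The scene view shows the bolt hatch at the -y end (about 150,190) and the gate at the +y end (about 237,190), with the mallet beyond it. The side view agrees: knob at about (277,250), handle at about (261,195).

Run:
```python
from h import *
a=cv2.imread('pics/scene1.png')[145:255,105:295]; b=cv2.imread('pics/side1.png')[170:360,180:370]
a=cv2.resize(a,None,fx=4,fy=4,interpolation=cv2.INTER_CUBIC)[:, :]
cv2.imwrite('pics/a2.png',a)
cv2.imwrite('pics/b2.png',cv2.resize(b,None,fx=3,fy=3,interpolation=cv2.INTER_CUBIC))
for uv in [(120,165),(275,155),(283,228),(117,240)]: print(onz('scene',uv,90).round())
for uv in [(191,190),(287,180),(360,295),(230,330)]: print('s',onz('side',uv,90).round())
```

```text
[ 386. -276.   90.]
[440. 149.  90.]
[676. 108.  90.]
[ 627. -290.   90.]
s [432. 138.  90.]
s [669. 100.  90.]
s [ 613. -297.   90.]
s [ 384. -286.   90.]
```

View pics/a2.png

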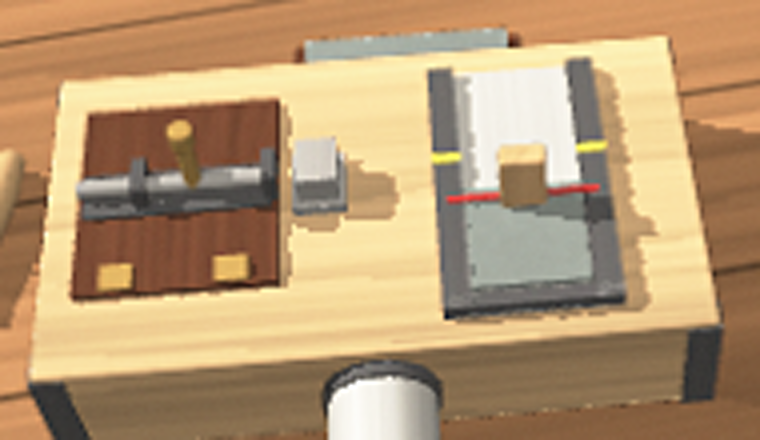

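View pics/b2.png

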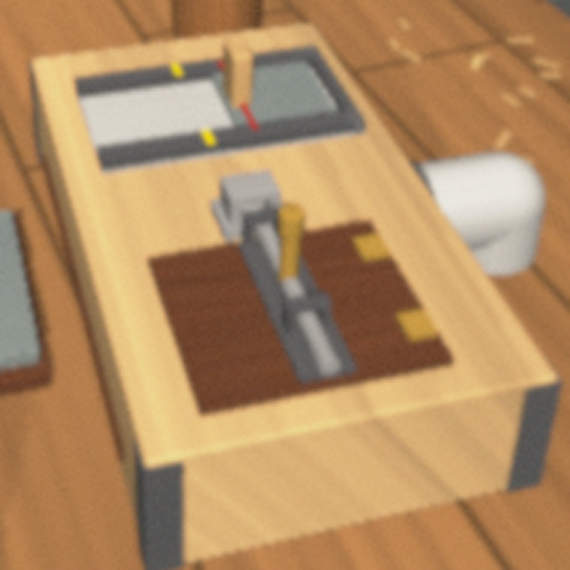

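Run:
```python
from h import *
import cell
print('grasp_offset',getattr(cell,'grasp_offset',None),[k for k in dir(cell) if not k.startswith('_')])
print('knob',onz('scene',(150,176.8),158).round(),onz('side',(277,239),158).round())
print('handle',onz('scene',(235.5,183),145).round(),onz('side',(259.5,185),145).round())
print('pointer',onz('scene',(217,194.5),100).round(),onz('scene',(254.5,191.5),100).round(),'yellow',onz('scene',(216,184.3),98).round(),onz('scene',(253,181.5),98).round())
print('mallet top',onz('scene',(321,170),220).round(),onz('side',(252,118),220).round())
```

```text
grasp_offset 18.8 ['Unreachable', 'calibration', 'camera', 'grasp_offset', 'read_state', 'regions_of', 'sign_off']
knob [ 506. -189.  158.] [ 506. -186.  158.]
handle [559.  15. 145.] [558.  16. 145.]
pointer [550. -32. 100.] [560.  63. 100.] yellow [515. -29.  98.] [526.  67.  98.]
mallet top [622. 204. 220.] [618. 212. 220.]
```

```bash
python3 -m jog '[[60,[0,0,-0.2],0.0436],[60,[0,0,-0.2],0.0436],[60,[0,0,-0.2],0.0436],[60,[0,0,-0.2],0.0436],[60,[0,0,-0.2],0.0436],[60,[0,0,-0.2],0.0436],[60,[0,0,-0.2],0.0436],[60,[0,0,-0.2],0.0436],[60,[0,0,-0.2],0.0436],[60,[0,0,-0.2],0.0436]]' 40 && python3 -m jog '[[60,[-0.66,0.417,0],0],[60,[-0.66,0.417,0],0],[60,[-0.66,0.417,0],0],[60,[-0.66,0.417,0],0],[60,[-0.66,0.417,0],0],[60,[-0.66,0.417,0],0],[60,[-0.66,0.417,0],0],[60,[-0.66,0.417,0],0],[60,[-0.66,0.417,0],0],[60,[-0.66,0.417,0],0],[60,[-0.66,0.417,0],0],[60,[-0.66,0.417,0],0],[60,[-0.66,0.417,0],0],[60,[-0.66,0.417,0],0],[60,[-0.66,0.417,0],0],[60,[-0.66,0.417,0],0],[60,[-0.66,0.417,0],0],[60,[-0.66,0.417,0],0],[60,[-0.66,0.417,0],0],[60,[-0.66,0.417,0],0]]'
python3 - <<'E'
from h import *
s=read_state(); snap('wrist','w1.png'); print(s['clock'],s['eef_pos'],s['eef_rot'])
for q in ['bolt_knob','shutter_handle']:
    for r in regions_of('wrist',q)[:2]: print(q,round(r['conf'],2),np.round(r['rect'],1),onz('wrist',r['rect'][:2],155 if q[0]=='b' else 140,s).round())
E
```

```text
clock: 1.8
eef_pos: [175.5, 521.2, 273.1]
eef_rot: [-3.142, -0.0, 1.441]
wrist_force: [-0.7, 0.2, -0.2]
finger_gap: 60.0
finger_force: 0.0
clock: 3.8
eef_pos: [508.3, -186.8, 272.7]
eef_rot: [3.141, 0.0, 1.447]
wrist_force: [0.9, -0.2, 0.7]
finger_gap: 60.1
finger_force: 0.0
3.8 [ 508.30184048 -186.83712009  272.66311544] [3.14140412e+00 2.39064184e-05 1.44684358e+00]
bolt_knob 0.75 [305.5   7.9  74.7  15.8] [576. -42. 155.]
bolt_knob 0.66 [247.8 187.6  18.  108.2] [ 506. -195.  155.]
shutter_handle 0.91 [300.9   8.   74.1  16. ] [575. -38. 140.]
```

View pics/w1.png

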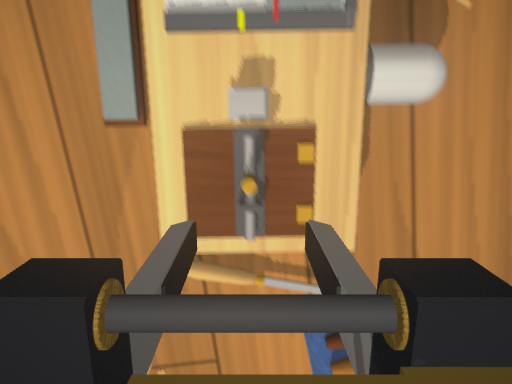

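Knob at (249,186) in the wrist view, which puts it at about (506,-191); the box edges run parallel to the fingers' axes. Descending to grip.

```bash
python3 -m jog '[[60,[-0.08,-0.03,0.4],0],[60,[0,0,0.5],0],[60,[0,0,0.5],0],[60,[0,0,0.5],0],[60,[0,0,0.5],0],[60,[0,0,0.43],0],[0,[0,0,0],0],[0,[0,0,0],0],[0,[0,0,0],0],[0,[0,0,0],0],[0,[0,0,0],0],[0,[0,0,0],0],[0,[0,0,0],0],[0,[0,0,0],0]]' 25
```

```text
clock: 5.35
eef_pos: [505.9, -189.0, 131.2]
eef_rot: [3.142, 0.0, 1.447]
wrist_force: [-0.6, -0.1, 0.9]
finger_gap: 1.0
finger_force: 0.0
```

Run:
```python
from h import *
s=read_state(); a=snap('wrist','w2.png'); b=snap('side','s2.png'); print(s['finger_gap'],s['finger_force'])
for n in ['side','scene','wrist']:
    if n=='scene': camera(n)
    for r in regions_of(n,'bolt_knob')[:2]: print(n,round(r['conf'],2),np.round(r['rect'],1))
b=b[170:360,180:370]; o=np.hstack([a,cv2.resize(b,(384,384))])[:,:,::-1]
cv2.imwrite('pics/c2.png',cv2.resize(o,(800,343)))
```

```text
1.048151572466581 0.0
side 0.92 [279.5 267.1  25.8  52.9]
scene 0.8 [147.6 186.   48.   18.8]
wrist 0.61 [248.3 220.6  19.4 147.5]
```

View pics/c2.png

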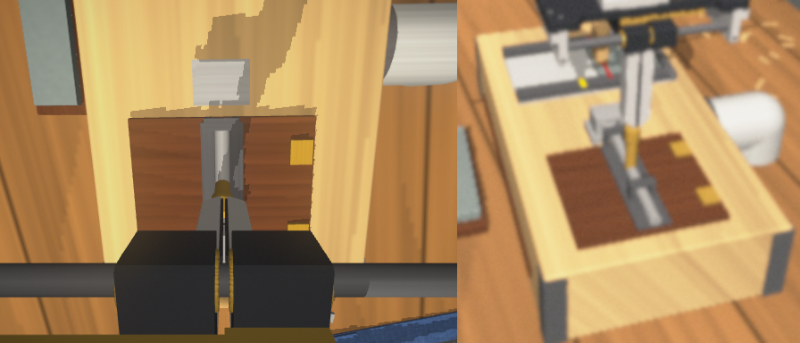

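```bash
cat >> h.py <<'E'
def proj(n,P,st=None):
    c=calibration(n); M=np.linalg.inv(c2w(n,st))
    return cv2.projectPoints(np.array([P],float),cv2.Rodrigues(M[:3,:3])[0],M[:3,3],np.array(c['mtx']),np.array(c['distortion']))[0].ravel().round(1)
E
python3 - <<'E'
from h import *
s=read_state(); s1=dict(s); s1['eef_pos']=np.array([508.3,-186.8,272.7])
for P in [(506,-187,158),(506,-187,116),(506,-195,158),(506,-189,131),(506,-205,158)]: print(P,'side',proj('side',P),'scene',proj('scene',P),'w1',proj('wrist',P,s1),'w2',proj('wrist',P,s))
w=cv2.imread('pics/w2.png')[150:300,180:320]; v=cv2.imread('pics/s2.png')[200:300,230:330]; u=cv2.cvtColor(camera('scene'),4)[140:230,100:200]
cv2.imwrite('pics/c3.png',np.hstack([cv2.resize(i,(266,300),interpolation=2) for i in (w,v,u)]))
E
```

```text
(506, -187, 158) side [277.1 239.4] scene [150.7 176.8] w1 [246.6 180.4] w2 [247.7 227. ]
(506, -187, 116) side [276.1 257.9] scene [153.6 187.4] w1 [247.  172.6] w2 [248.2 206.5]
(506, -195, 158) side [279.  242.1] scene [147.5 177.3] w1 [247.7 188.4] w2 [249.4 240.2]
(506, -189, 131) side [276.9 252.1] scene [151.8 183.8] w1 [247.1 177. ] w2 [248.4 215.9]
(506, -205, 158) side [281.5 245.6] scene [143.4 178. ] w1 [248.9 198.3] w2 [251.6 256.2]
```

View pics/c3.png

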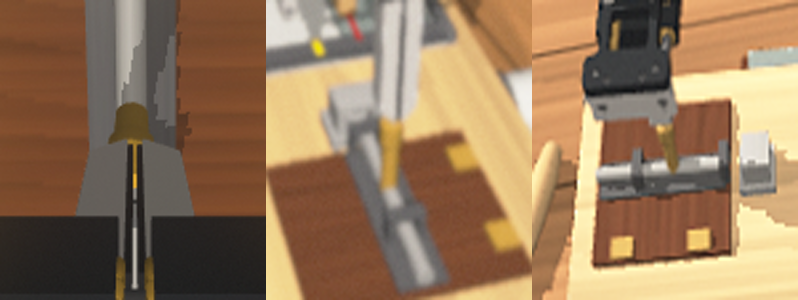

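Run:
```python
from h import *
s=read_state(); print(s['eef_pos'],s['joints'])
c=calibration('wrist');M=np.linalg.inv(np.array(c['hand_eye']))
for P in [(8,30,0),(8,-30,0),(8,30,-28),(8,-30,-28),(8,42,0),(-8,30,0),(8,0,0),(8,0,-28),(-8,0,-28)]:
    print(P,cv2.projectPoints(np.array([P],float),cv2.Rodrigues(M[:3,:3])[0],M[:3,3],np.array(c['mtx']),np.array(c['distortion']))[0].ravel().round(1))
print(proj('side',(506,-195,160)),proj('side',(506,-195,131)))
```

```text
[ 505.88831764 -188.95468928  131.13054592] [-4.25290894e-01  3.15287894e-01  1.60073291e+00 -1.53003202e-07
  1.22561627e+00 -3.01569840e-01]
(8, 30, 0) [295.2 204. ]
(8, -30, 0) [201.2 204. ]
(8, 30, -28) [301.5 217.5]
(8, -30, -28) [194.3 217.5]
(8, 42, 0) [313.9 204. ]
(-8, 30, 0) [294.4 227.7]
(8, 0, 0) [248.2 204. ]
(8, 0, -28) [247.9 217.5]
(-8, 0, -28) [247.9 244.2]
[279.1 241.2] [278.3 254.2]
```

```bash
python3 -m jog '[[50,[0.02,0,0],0],[50,[0,0,0],0],[50,[0,0,0],0],[50,[0,0,0],0],[50,[0,0,0],0],[50,[0,0,0.1],0],[50,[0,0,0.1],0]]' && python3 -m jog '[[50,[0,0,0.1],0],[50,[0,0,0.1],0],[50,[0,0,0],0]]'
python3 - <<'E'
from h import *
s=read_state(); a=snap('wrist','w4.png'); b=snap('side','s4.png')
o=np.hstack([a[120:300,130:370],cv2.resize(b[180:300,210:370],(240,180))])[:,:,::-1]
cv2.imwrite('pics/c4.png',cv2.resize(o,(800,300),interpolation=2))
E
```

```text
clock: 6.4
eef_pos: [506.0, -188.0, 120.7]
eef_rot: [3.142, 0.0, 1.447]
wrist_force: [0.5, -0.7, -1.0]
finger_gap: 49.4
finger_force: 0.0
clock: 6.7
eef_pos: [505.7, -187.8, 110.3]
eef_rot: [-3.14, -0.0, 1.447]
wrist_force: [0.3, 0.8, 0.2]
finger_gap: 50.0
finger_force: 0.0
```

View pics/c4.png

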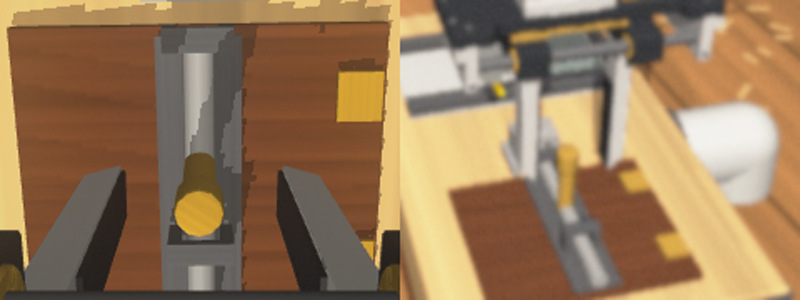

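The knob head stands between the open fingers (about 198,213 in the left half), and the fingertips sit about 28 mm higher than the reported TCP. A little lower, then close.

```bash
python3 -m jog '[[50,[-0.04,0,0.1],0],[50,[0,0,0.08],0],[0,[0,0,0],0],[0,[0,0,0],0],[0,[0,0,0],0],[0,[0,0,0],0],[0,[0,0,0],0],[0,[0,0,0],0],[0,[0,0,0],0]]' 25
```

```text
clock: 7.7
eef_pos: [504.7, -189.8, 102.2]
eef_rot: [-3.139, -0.0, 1.447]
wrist_force: [-9.0, 0.6, 5.0]
finger_gap: 15.2
finger_force: 25.0
```

Gripped at 15 mm. Sliding the bolt home.

```bash
python3 -m jog '[[0,[0.1,0,0],0],[0,[0.1,0,0],0],[0,[0.1,0,0],0],[0,[0.1,0,0],0],[0,[0.1,0,0],0],[0,[0.1,0,0],0]]' && python3 -m jog '[[0,[0.06,0,0],0],[0,[0.06,0,0],0],[0,[0,0,0],0]]'
```

```text
clock: 8.3
eef_pos: [508.0, -160.3, 102.2]
eef_rot: [-3.138, 0.001, 1.447]
wrist_force: [-12.1, -1.3, 6.2]
finger_gap: 15.6
finger_force: 25.0
clock: 8.6
eef_pos: [508.7, -154.0, 102.2]
eef_rot: [-3.138, 0.0, 1.447]
wrist_force: [-12.2, 1.0, 6.5]
finger_gap: 15.1
finger_force: 25.0
```

```bash
python3 -m jog '[[0,[0.06,0,0],0],[0,[0.04,0,0],0],[0,[0,0,0],0]]'; python3 -m jog '[[0,[0.04,0,0],0],[0,[0.04,0,0],0],[0,[0,0,0],0]]'
```

```text
clock: 8.9
eef_pos: [508.9, -152.4, 102.2]
eef_rot: [-3.138, 0.006, 1.446]
wrist_force: [-15.7, -22.9, 4.0]
finger_gap: 15.1
finger_force: 25.0
clock: 9.2
eef_pos: [509.3, -149.1, 102.2]
eef_rot: [-3.138, 0.006, 1.446]
wrist_force: [-16.5, -27.5, 3.4]
finger_gap: 15.5
finger_force: 25.0
```

```bash
python3 -m jog '[[50,[0,0,0],0],[50,[0,0,0],0],[50,[0,0,0],0],[50,[0,0,0],0],[50,[0,0,-0.5],0],[50,[0,0,-0.5],0],[50,[0,0,-0.5],0],[50,[0,0,-0.5],0],[50,[0,0,0],0],[50,[0,0,0],0]]' && python3 -m jog '[[60,[0.3,0.06,0],0],[60,[0.3,0.06,0],0],[60,[0.3,0.06,0],0],[60,[0.3,0.06,0],0],[60,[0.3,0.06,0],0],[60,[0.3,0.06,0],0],[60,[0.3,0.06,0],0],[60,[0.3,0.06,0],0],[60,[0.3,0.06,0],0],[60,[0.3,0,0],0],[60,[0.3,0,0],0],[60,[0,0,0],0]]'
python3 - <<'E'
from h import *
s=read_state(); a=snap('wrist','w5.png'); b=snap('side','s5.png'); print(s['eef_pos'])
for r in regions_of('wrist','shutter_handle')[:2]: print(r['conf'],r['rect'],onz('wrist',r['rect'][:2],145,s))
b=cv2.resize(b[170:330,180:340],(384,384))
cv2.imwrite('pics/c5.png',cv2.resize(np.hstack([a,b])[:,:,::-1],(800,343)))
E
```

```text
clock: 10.2
eef_pos: [511.4, -145.1, 202.0]
eef_rot: [3.141, 0.0, 1.447]
wrist_force: [-0.7, 0.8, 0.2]
finger_gap: 49.9
finger_force: 0.0
clock: 11.4
eef_pos: [558.5, 16.9, 202.1]
eef_rot: [-3.141, -0.0, 1.449]
wrist_force: [-0.3, 0.1, -0.6]
finger_gap: 60.3
finger_force: 0.0
[558.5465688   16.85264162 202.08943149]
0.66 [277.4, 183.8, 86.3, 100.0] [582.4207903   22.75756305 145.        ]
```

View pics/c5.png

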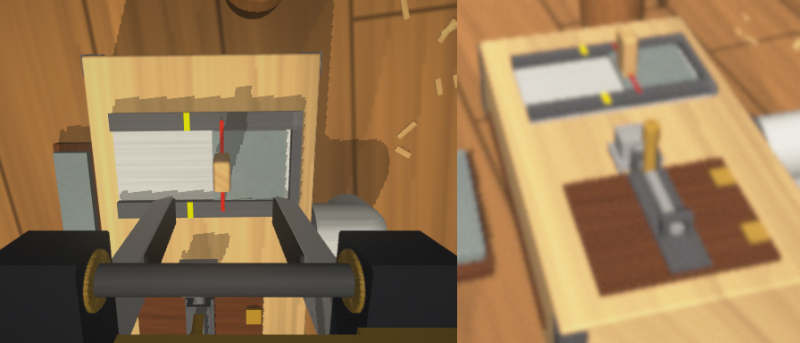

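Run:
```python
from h import *
s=read_state()
print(onz('wrist',(248.6,197.6),145,s),'knob now',onz('side',(270.5,228.5),158),'tip mid at z~230->', proj('wrist',(558.5,16.9,145),s))
```

```text
[558.02647356  12.21204676 145.        ] knob now [ 508.21456548 -153.83586444  158.        ] tip mid at z~230-> [248.5 191.9]
```

```bash
python3 -m jog '[[50,[-0.06,0,0.4],0],[50,[0,0,0.4],0],[50,[0,0,0.4],0],[50,[0,0,0.4],0],[50,[0,0,0.3],0],[50,[0,0,0.2],0],[50,[0,0,0.1],0]]' && python3 -m jog '[[0,[0,0,0],0],[0,[0,0,0],0],[0,[0,0,0],0],[0,[0,0,0],0],[0,[0,0,0],0],[0,[0,0,0],0],[0,[0,0,0],0],[0,[0,0,0],0]]' 45
```

```text
clock: 12.25
eef_pos: [557.9, 11.7, 91.5]
eef_rot: [-3.141, 0.0, 1.446]
wrist_force: [0.1, 0.2, -1.0]
finger_gap: 50.0
finger_force: 0.0
clock: 13.05
eef_pos: [556.1, 12.4, 92.5]
eef_rot: [-3.137, 0.0, 1.448]
wrist_force: [-17.0, 1.3, 11.7]
finger_gap: 15.4
finger_force: 45.0
```

```bash
python3 -m jog '[[0,[0,-0.07,0],0],[0,[0,-0.1,0],0],[0,[0,-0.1,0],0],[0,[0,-0.1,0],0],[0,[0,-0.1,0],0],[0,[0,-0.1,0],0],[0,[0,-0.08,0],0],[0,[0,-0.05,0],0],[0,[0,0,0],0],[0,[0,0,0],0],[0,[0,0,0],0]]'
python3 - <<'E'
from h import *
a=snap('wrist','w6.png'); b=snap('side','s6.png')
b=cv2.resize(b[170:300,190:320],(384,384),interpolation=2)
cv2.imwrite('pics/c6.png',cv2.resize(np.hstack([cv2.resize(a[100:300,110:377],(512,384)),b])[:,:,::-1],(800,343)))
E
```

```text
clock: 14.15
eef_pos: [524.4, 15.9, 92.6]
eef_rot: [3.138, 0.001, 1.447]
wrist_force: [7.6, -4.4, -2.0]
finger_gap: 15.6
finger_force: 45.0
```

View pics/c6.png

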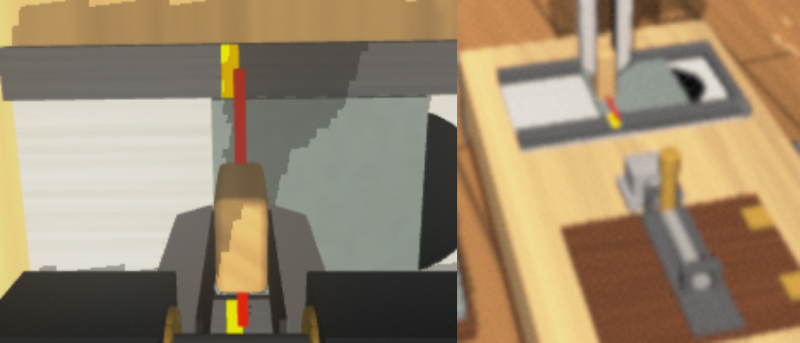

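The pointer (240,75) is just to the +x side of the yellow mark (230,70), about 3 mm short of half. The bolt is still in the keeper. Small correction.

```bash
python3 -m jog '[[0,[0,-0.06,0],0],[0,[0,0,0],0],[0,[0,0,0],0],[0,[0,0,0],0],[0,[0,0,0],0]]'
python3 - <<'E'
from h import *
s=read_state(); print(s['eef_pos'],s['finger_force'])
a=snap('wrist','w7.png'); b=snap('side','s7.png')
b=cv2.resize(b[170:300,190:320],(384,384),interpolation=2)
cv2.imwrite('pics/c7.png',cv2.resize(np.hstack([cv2.resize(a[100:300,110:377],(512,384)),b])[:,:,::-1],(800,343)))
E
```

```text
clock: 14.75
eef_pos: [521.5, 16.2, 92.6]
eef_rot: [3.138, 0.001, 1.447]
wrist_force: [8.3, -4.2, -2.5]
finger_gap: 15.8
finger_force: 45.0
[521.53121207  16.24171547  92.60725703] 45.01064836978912
```

View pics/c7.png

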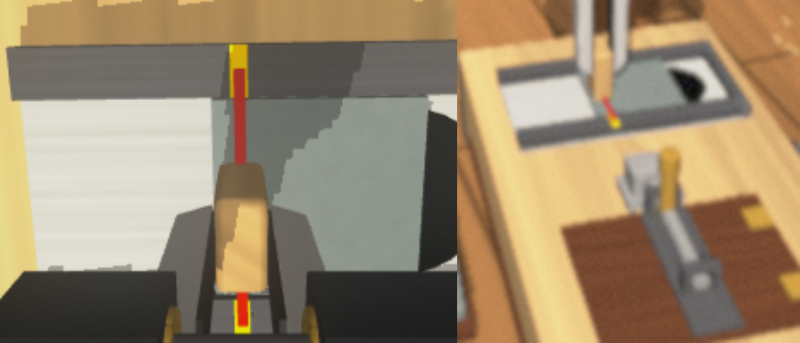

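The red pointer now lies centred on both yellow marks (239,72 and 242,315), with the grip at 45 N and the bolt home.

```bash
python3 -c "
from cell import *
print(sign_off())"
```

```text
the job is handed in; nothing more can be done
None
```

I slid the bolt home against its stop with the shutter still shut, then opened the shutter to the yellow half marks and handed the job in with the gripper still holding it there; the judge's verdict was not shown.

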